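# Press the beard brush into its spring clip

### The arm

A 7-joint arm with a two-finger parallel gripper is mounted at the origin on the work surface. World frame = base frame: x ahead of the robot, y to its left, z up, the work surface at z = 0. Lengths are in m, angles in rad, forces in N, time in s.
With the tool pointing down it reaches from about 0.35 to 0.9 m from the base axis. Payload 8.1 kg.
Tool frame: the origin (TCP) lies midway between the tips of the shut fingers; the grasp point (between the pads) lies 19 mm behind it; z points along the fingers, y is the line along which they close (so a half turn about z gives the same grasp; the last joint's range is limited). The gripper opens to 92 mm and grips with 3 to 60 N. Pads are 19 mm wide; open, the fingers measure 130 mm over their backs; the gripper's body (75 mm by 190 mm) begins 47 mm behind the grasp point.
Start: joints at [-0.103, 0.434, 0.025, 1.573, -0.012, 1.134, -0.075], TCP at [0.625, -0, 0.227] pointing down, gripper open.
Joint ranges: [-2.62, 2.62], [-0.44, 2.09], [-1.27, 1.32], [0.08, 2.57], [-1.32, 4.46], [0.12, 2], [-2.74, 2.74]. Speed limits (rad/s): [2.22, 2.22, 3.01, 3.01, 3.14, 3.14, 3.14].

### API

Orientations are given as a rotation vector (axis times angle).
In Python, from cell import arm gives the robot as it stands.
- The arm moves only by the tool move_arm, never from a script. Its argument "motion" is a list of rows, each an object of numbers: "tx", "ty", "tz": the shift along the tool's x, y, z normalised to -1 to 1, where 1 is 1000 mm; "twist": the turn about the tool's z normalised to -1 to 1, where 1 is pi/2 rad. In form: [{"tx": .., "ty": .., "tz": .., "twist": ..}, ...]. A call has 1 to 12 rows; each row shifts and turns the commanded pose from where the row before left it, along the tool's axes as they then stand; what a row does not reach is not made up. A row lasts 1/10 s, in which the tool goes at most 50 mm and 8.59 degrees, less where a joint would pass 70% of its speed; a pose out of reach is approached as far as the arm can. A call with a number of a shift or a turn outside -1 to 1 is refused whole. A call with a gripper value outside its range is refused whole. "gripper" is the gripper's target within -1 to 1 (shut at 1, half-way at 0, fully open at -1), set as the call begins (left out, the last holds). The fingers move at their own pace and stop on an object; "squeeze" is the grip in N (left out, the last holds). Time passes only in rows, so rows that do not move let the fingers close. It gives the time, the measured TCP pose, the force, the opening and the grip force at its end, in the units of the state.
- arm.observe(): the state, without advancing time (a new reading comes with each control period).
- arm.get_image(name): name is "scene" or "side" or "wrist"; returns the picture (400x640x3 uint8, red, green, blue); there is no depth.
- arm.calibration(name): a dict with "K" (3x3 intrinsics, pixels), "k1" (the pictures are not rectified: a ray, as slopes to the right and down, at radius r is drawn at 1 + k1 r^2 times it, then the intrinsics apply), "T" (4x4, takes a point from camera to world coordinates). Camera axes: x right, y down, z forward; pixel columns grow to the right and rows downward; lengths in m; the calibration is good to about 2 mm. A picture is of the moment at which its call begins: read the wrist's pose just before it. calibration takes no time and is no camera call; for the wrist camera it gives the pose at the moment of the call.
- arm.sign_off(): hands the job in; it is judged then, once.
Trained networks look in the newest picture that a camera, given by its name, has taken for a name from the list of things; names that differ only in an ending like _2 or _b are one class to them, and where a whole thing is asked for, a point or a joint stands for the part that bears it (a point fixed in the world has none). Each returns a list of dicts, best first, with "conf" (0 to 1); they miss things now and then, are a little off and sometimes report something else, mostly with a low value. They report only what shows in the picture. A call takes as long as a camera call. They do not tell look-alikes from the thing itself.
- arm.look_for(camera, query): "point" ([column, row] as shares, 0 to 1, of the picture: columns of its width, rows of its height, amid what is visible of it).
- arm.regions_of(camera, query): "region" (400x640 bool, what is visible of it) and "point" ([column, row] as shares, 0 to 1, of the picture: columns of its width, rows of its height, amid what is visible of it).
- arm.place_of(camera, query): "point" ([column, row] as shares, 0 to 1, of the picture: columns of its width, rows of its height: a listed point, or the origin of a listed thing).
The state is a dict: "clock": time; "joints": joint angles; "dq": joint speeds; "joint_efforts": joint torques, N m; "position": TCP position; "ee_rot": TCP orientation; "force": force on the tool from outside, world axes, zero at the start; "ft_torque": the same for the moment, N m; "width": opening from 0.0 (shut) to 1.0 (fully open); "gripper_force": force on a finger pad.
Only numpy, scipy, OpenCV 4.12 (cv2) and the standard library are available. Lean on these libraries where they do the work, as an engineer would, in place of code of your own. Each camera call takes 0.05 s, during which the arm holds its last target. There are 200 camera calls.

### The job

Pick up the beard brush and press its handle down through the open mouth of the slanted clip stand, past the red sprung jaw, until the handle sits fully home and square in both forks and the jaw has snapped back over it. Leave the brush hanging there on its own, with the handle about centred in the stand, and leave the other things on the shelf where they are.

Things in the scene. Friction and masses are not known exactly. Their poses are not given: they have to be found in the camera images.
- brush: Beard brush, 198 mm long, about 0.1 kg. Beech handle of rounded-square section 18 x 18 mm, 124 mm long; head 74 x 44 x 16 mm with dark bristles 16 mm deep below. Origin under the handle's middle, level with the bristle tips (on the shelf at the start). x along the handle to the head (handle -62 to +62, head +62 to +136 mm); z away from the bristles; handle axis at z = 24 mm, 15 mm free under it.
- handle_mid (a point): Middle of the brush handle, on its axis: a good place to grip (across the flat sides, which face the brush's +-y). Axes as brush.
- handle_head_end (a point): Point on the handle's axis 38 mm from its middle towards the head; sits in one fork when clipped. Axes as brush.
- handle_tail_end (a point): Point on the handle's axis 38 mm from its middle away from the head; sits in the other fork when clipped. Axes as brush.
- rack: Clip stand, fixed: marble base 130 x 170 x 12 mm carrying two steel forks side by side. Origin on the shelf under the clip's seat; x roughly away from the robot, y along the seat of the handle, z up. Seat 100 mm above the shelf, top of the stand about 150 mm. The forks are 14 mm thick, centred at y = -38 and +38 mm, with a 62 mm gap between them for the fingers.
- clip: The pair of forks, fixed, leaning 28 degrees from vertical towards the robot (stand's -x). Origin: where the middle of the handle's axis lies when seated. z points out of the mouth along the slot (up and towards the robot), y along the seated handle, x across the slot to the jaw. Slot 21 mm wide, floor at z = -9 mm. In the gap between the forks nothing stands higher than z = -31 mm.
- jaw (a joint): Red sprung jaw on the clip's +x side, one part with an arm at each fork, hinged along y at clip x = +14, z = -36 mm. 0 rad: closed, its rest under the spring; grows as it is pushed away from the slot; stop at 0.5. The incoming handle slides down its ramps and opens it by about 0.13 rad; pushing in takes about 3 to 10 N. It snaps back to 0 over the seated handle.
- jaw_nose (a point): Midway between the jaw's two rounded noses (radius 4 mm); closed, at clip x = +6.5, z = +14 mm, so they overhang the top of the seated handle with about 1 mm play. The ramps run from the noses up and outward to clip x = +14, z = +45 mm, 20 degrees from the clip's z.
- comb: Black comb, 170 x 31 x 5 mm, lying flat, x along its length; origin under its middle. Leave alone.
- mustache_clip: Small steel mustache clip lying open as a V, 75 mm long, 12 mm high; origin under its middle. Leave alone.
- amber_bottle: Amber glass bottle with closed black cap, 42 mm diameter, 85 mm tall; origin under its middle. Leave alone.
- tumbler: White ceramic tumbler, 74 mm diameter, 95 mm tall; origin under its middle. Leave alone.
- balm_tin: Round aluminium tin, 67 mm diameter, 28 mm high; origin under its middle. Leave alone.
- foam_can: Blue can, 52 mm diameter, 150 mm tall; origin under its middle. Leave alone.
- soap: Soap bar on a blue dish, 100 x 75 x 36 mm; origin under its middle. Leave alone.
- clip_mouth (a point): Entrance of the slot, on its centre line 40 mm out from the seat (clip x = y = 0, z = +40 mm). The handle goes in from here along the clip's -z, flat sides facing the clip's +-x (brush z along clip z), head towards either end; more than about 15 degrees out it does not fit. The fixed prong at clip -x rises to z = +15 mm, then flares outward to z = +38 mm.
Things that resemble listed ones, but are neither listed nor needed, are in the scene too. Leave any yellow look-alike of the rack alone.

How it is judged:
On the way, in this order (a step that is already met when the one before it is completed fails the run):
1. the brush is lifted clear of the shelf (height (world z) of handle_mid above 0.08 m), for 0.1 s.
2. the handle, between the prongs, pushes the sprung jaw open (value of joint jaw above 0.05 rad and z of handle_mid in the frame of clip between 0.005 and 0.045 m and x of handle_mid in the frame of clip between -0.012 and 0.012 m), for 0.04 s.
At the end, for the whole second after the job is handed in: Brush released and at rest with its handle at the bottom of both forks: both end points within 4 mm of the seat line in depth and across, its middle within 17 mm of the stand middle along the seat, flats within 0.25 rad of the slot, jaw closed over it (below 0.04 rad) (z of handle_head_end in the frame of clip between -0.004 and 0.004 m and z of handle_tail_end in the frame of clip between -0.004 and 0.004 m and x of handle_head_end in the frame of clip between -0.004 and 0.004 m and x of handle_tail_end in the frame of clip between -0.004 and 0.004 m and y of handle_mid in the frame of clip between -0.017 and 0.017 m and angle between the z axis of brush and the z axis of clip, either way round below 0.25 rad and value of joint jaw below 0.04 rad and linear speed of brush below 0.03 m/s); the robot touches nothing.
It fails at once if a bystander (comb, mustache clip, bottle, tumbler, tin, can, soap) is shifted by more than 25 mm or tipped over (distance of any of comb, mustache_clip, amber_bottle, tumbler, balm_tin, foam_can, soap from where it was at the start of the episode above 0.025 m or angle between any of amber_bottle, tumbler, foam_can's own z axis and vertical above 0.6 rad).
It also fails if it takes over 45 s, if anything falls off the work surface, if the arm or the gripper's body presses on something with over 40 N, if the wrist force passes 120 N, or if a joint passes its speed limit or range.

## Working session

There is one attempt and no reset: what is moved stays moved. The work goes in short steps, Python scripts to look and compute and a tool call to move; the robot and the scene stay as the last step left them, time stands still between calls to the robot, and variables do not carry over. Pictures are saved under pics/ and viewed, at most 10 in all, crops included, and the job is handed in when it is done.

Besides the shell and the picture viewer there is one more tool, called after ">>>" as name(argument=value, ...), one argument or row to a line, values as JSON. move_arm: Moves the arm, as the interface text tells. Scaled input: -1 to 1 covers 1000 mm each way for a shift and pi/2 rad each way for a turn. Its arguments: {"type":"object","properties":{"motion":{"type":"array","items":{"type":"object","properties":{"tx":{"type":"number"},"ty":{"type":"number"},"tz":{"type":"number"},"twist":{"type":"number"}}}},"gripper":{"type":"number"},"squeeze":{"type":"number"}},"required":["motion"]}

```bash
mkdir -p pics; ls; cat > h.py <<'E'
import numpy as np, cv2
from cell import arm
from scipy.spatial.transform import Rotation as R
def save(cam,name,crop=None,scale=1):
    im=arm.get_image(cam)
    o=im
    if crop: o=im[crop[1]:crop[3],crop[0]:crop[2]]
    if scale!=1: o=cv2.resize(o,None,fx=scale,fy=scale,interpolation=cv2.INTER_CUBIC)
    cv2.imwrite('pics/'+name,o[:,:,::-1]); return im
def ray(c,u,v):
    K=np.array(c['K']);T=np.array(c['T']);d=np.array([(u-K[0,2])/K[0,0],(v-K[1,2])/K[1,1]]);s=d.copy()
    for _ in range(20): s=d/(1+c['k1']*(s@s))
    w=T[:3,:3]@np.array([s[0],s[1],1]); return T[:3,3],w/np.linalg.norm(w)
def onplane(c,u,v,z):
    o,d=ray(c,u,v); return o+d*(z-o[2])/d[2]
def proj(c,p):
    K=np.array(c['K']);T=np.array(c['T']);q=T[:3,:3].T@(np.asarray(p,float)-T[:3,3]);s=q[:2]/q[2]
    s=s*(1+c['k1']*(s@s)); return np.array([K[0,0]*s[0]+K[0,2],K[1,1]*s[1]+K[1,2]])
def tri(rs):
    A=0;b=0
    for o,d in rs:
        M=np.eye(3)-np.outer(d,d);A=A+M;b=b+M@o
    return np.linalg.solve(A,b)
E
cat > a.py <<'E'
from h import *
np.set_printoptions(precision=4,suppress=True)
ims=[save(c,c+'0.png') for c in ('scene','side')]
for cam in ('scene','side'):
    c=arm.calibration(cam); print(cam,np.array(c['T'])[:3,3], c['k1'])
    for q in ('handle_mid','handle_head_end','handle_tail_end','clip','rack','jaw_nose','clip_mouth'):
        for r in arm.place_of(cam,q)[:3]:
            p=np.array(r['point'])*[640,400]
            z=.024 if 'handle' in q else .1 if q=='clip' else 0
            print(q,round(r['conf'],2),p,onplane(c,*p,z))
s=arm.observe();print(s['clock'],s['position'],s['ee_rot'])
E
python3 a.py
```

```text
pics
scene [ 1.1577 -0.5257  1.464 ] -0.010257982395929061
handle_mid 0.67 [376.512 186.4  ] [0.6091 0.1863 0.024 ]
handle_head_end 0.71 [383.232 175.2  ] [0.5924 0.2344 0.024 ]
handle_head_end 0.26 [300.672 248.4  ] [ 0.6145 -0.1493  0.024 ]
handle_tail_end 0.86 [374.72 194.6 ] [0.6279 0.1595 0.024 ]
clip 0.69 [297.728 250.48 ] [ 0.6426 -0.18    0.1   ]
clip 0.68 [373.12 255.92] [ 0.8019 -0.0259  0.1   ]
clip 0.65 [242.88 317.  ] [ 0.6958 -0.4208  0.1   ]
rack 0.92 [297.472 268.8  ] [ 0.6518 -0.1949  0.    ]
rack 0.7 [297.408 252.2  ] [ 0.6087 -0.1592  0.    ]
rack 0.61 [251.328 330.6  ] [ 0.7105 -0.4188  0.    ]
jaw_nose 0.58 [299.072 250.2  ] [ 0.6069 -0.1508  0.    ]
clip_mouth 0.91 [290.304 242.92 ] [ 0.569  -0.1555  0.    ]
side [0.281  0.7188 0.917 ] 0.006555062827276665
handle_mid 0.75 [280.896 246.2  ] [0.6062 0.1899 0.024 ]
handle_tail_end 0.84 [281.216 237.32 ] [0.6178 0.163  0.024 ]
handle_tail_end 0.24 [286.784 347.52 ] [0.4791 0.4322 0.024 ]
clip 0.53 [319.296 137.92 ] [ 0.6385 -0.1808  0.1   ]
clip 0.48 [325.696  93.92 ] [ 0.7043 -0.413   0.1   ]
clip 0.22 [322.688 128.32 ] [ 0.6455 -0.2291  0.1   ]
rack 0.9 [314.176 160.2  ] [ 0.6568 -0.178   0.    ]
rack 0.84 [327.872 118.52 ] [ 0.6926 -0.4058  0.    ]
jaw_nose 0.52 [311.872 136.   ] [ 0.7108 -0.2913  0.    ]
jaw_nose 0.49 [321.6  85.2] [ 0.7936 -0.6035  0.    ]
clip_mouth 0.71 [323.392 128.92 ] [ 0.6865 -0.3429  0.    ]
clip_mouth 0.61 [277.376 263.88 ] [0.5998 0.2305 0.    ]
0.8 [ 0.625  -0.      0.2267] [ 2.2215  2.2213 -0.    ]
```

View pics/scene0.png

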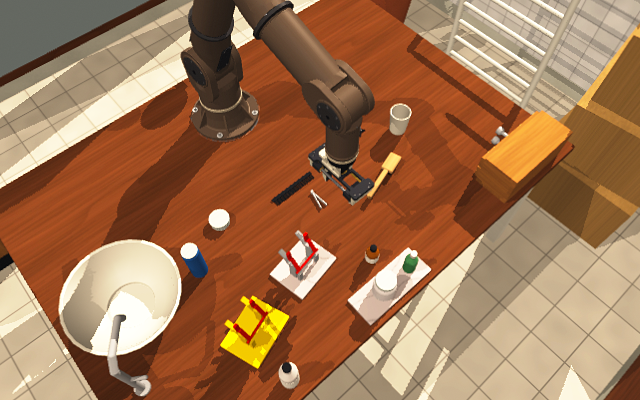

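View pics/side0.png

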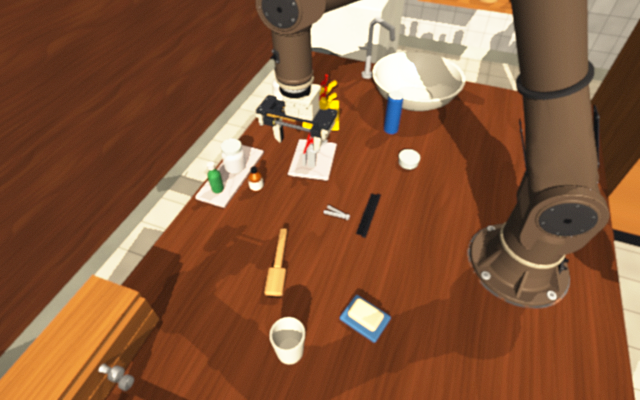

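Two racks: the white marble one with steel forks (scene px 303,262; side 313,155) and the yellow look-alike (scene 255,330). The marble and steel one fits the description. There is one brush, at scene (384,175), head towards +y. I'll move over the brush first.

>>> move_arm(
  motion=[
    {"tx":0.045,"ty":-0.005,"tz":-0.01,"twist":-0.09},
    {"tx":0.045,"ty":-0.01,"tz":-0.01,"twist":-0.09},
    {"tx":0.045,"ty":-0.01,"tz":-0.01,"twist":-0.09},
    {"tx":0.045,"ty":-0.02,"tz":-0.01},
    {},
    {},
  ],
  gripper=-1,
)

```text
invalid input
```

```bash
cat > b.py <<'E'
from h import *
import sys
np.set_printoptions(precision=4,suppress=True)
name=sys.argv[1]; zs=float(sys.argv[2]); qs=sys.argv[3:]
s=arm.observe();c=arm.calibration('wrist')
save('wrist',name)
print(s['clock'],s['position'],s['ee_rot'],s['force'],s['width']);print(np.array(c['T']))
for q in qs:
    for r in arm.place_of('wrist',q)[:2]:
        p=np.array(r['point'])*[640,400]; print(q,round(r['conf'],2),p,onplane(c,*p,zs))
E
python3 b.py w1.png 0.024 handle_mid handle_head_end handle_tail_end
```

```text
0.8 [ 0.625  -0.      0.2267] [ 2.2215  2.2213 -0.    ] [-0.0213  0.5034 -0.057 ] 1.001198952558004
[[ 1.     -0.0002 -0.0011  0.6254]
 [-0.0005 -0.9661 -0.2583  0.0698]
 [-0.001   0.2583 -0.9661  0.3834]
 [ 0.      0.      0.      1.    ]]
handle_mid 0.96 [302.272   1.4  ] [0.6056 0.1974 0.024 ]
handle_head_end 0.2 [335.168 298.4  ] [ 0.6455 -0.165   0.024 ]
handle_tail_end 0.76 [312.704  41.88 ] [0.6166 0.1575 0.024 ]
```

>>> move_arm(
  motion=[
    {"tx":0.045,"ty":-0.005,"tz":-0.01,"twist":-0.09},
    {"tx":0.045,"ty":-0.01,"tz":-0.01,"twist":-0.09},
    {"tx":0.045,"ty":-0.01,"tz":-0.01,"twist":-0.09},
    {"tx":0.045,"ty":-0.02,"tz":-0.01,"twist":0},
    {"tx":0,"ty":0,"tz":0,"twist":0},
    {"tx":0,"ty":0,"tz":0,"twist":0},
  ],
  gripper=-1,
)

```text
clock: 1.6
position: [0.5446, 0.1622, 0.2673]
ee_rot: [1.701, 2.641, 0.001]
force: [0.4, -0.0, 0.8]
width: 1.001
gripper_force: 0.0
```

```bash
python3 b.py w1.png 0.024 handle_mid handle_head_end handle_tail_end
```

```text
1.6 [0.5446 0.1622 0.2673] [1.7007 2.6405 0.0014] [ 0.3862 -0.0025  0.7893] 1.0013747149956382
[[ 0.9106  0.3993  0.1066  0.5162]
 [ 0.4132 -0.8798 -0.235   0.2258]
 [-0.0001  0.258  -0.9661  0.424 ]
 [ 0.      0.      0.      1.    ]]
handle_mid 0.71 [371.328 168.52 ] [0.6043 0.2003 0.024 ]
handle_mid 0.15 [406.976 316.8  ] [0.7624 0.0141 0.024 ]
handle_head_end 0.91 [372.032 141.2  ] [0.5885 0.2334 0.024 ]
handle_tail_end 0.89 [364.672 200.2  ] [0.616  0.1565 0.024 ]
```

View pics/w1.png

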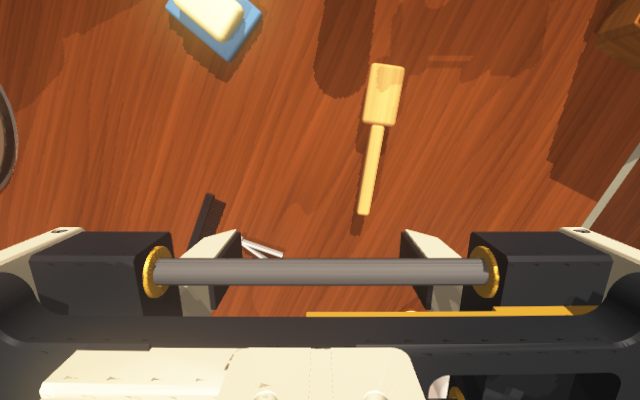

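The brush handle runs from the tail at (363,214) to the neck at (378,125), with the head beyond it up to about (387,66). It is the only brush in view.

```bash
cat > c.py <<'E'
from h import *
np.set_printoptions(precision=4,suppress=True)
c=arm.calibration('wrist')
rs=arm.regions_of('wrist','brush'); m=rs[0]['region']; print(rs[0]['conf'],m.sum())
# handle pixels: rows 135..205, midline per row, top plane z=.033
P=[]
for v in range(135,206,5):
    u=np.where(m[v])[0]
    if len(u): P.append(onplane(c,u.mean(),v,.028)); 
P=np.array(P);vx=np.linalg.svd(P-P.mean(0))[2][0];vx*=np.sign(vx[1]);print(P[0],P[-1],'yaw',np.degrees(np.arctan2(vx[1],vx[0])))
v=np.where(m.any(1))[0];print(v.min(),v.max())
for vv in (v.min(),v.max()):
    print(onplane(c,np.where(m[vv])[0].mean(),vv,.033),onplane(c,np.where(m[vv])[0].mean(),vv,.024))
s=arm.observe();M=R.from_rotvec(s['ee_rot']).as_matrix();print(M,np.degrees(np.arctan2(M[1,0],M[0,0])))
# tail end -> mid +62mm
t=onplane(c,363.5,214,.02);n=onplane(c,378,125,.033);print(t,n,np.linalg.norm(n-t))
h=onplane(c,387,66,.033)
print(h)
E
python3 c.py
```

```text
0.69 3396
[0.5893 0.2394 0.028 ] [0.6171 0.1475 0.028 ] yaw 106.8685545875901
62 214
[0.5491 0.3173 0.033 ] [0.5498 0.3194 0.024 ]
[0.6242 0.138  0.033 ] [0.6266 0.136  0.024 ]
[[-0.4093  0.9124 -0.0004]
 [ 0.9124  0.4093 -0.0006]
 [-0.0004 -0.0006 -1.    ]] 114.16343411706164
[0.6251 0.1339 0.02  ] [0.5857 0.2518 0.033 ] 0.1249108865621119
[0.564 0.319 0.033]
```

>>> move_arm(
  motion=[
    {"tx":0,"ty":0,"tz":0,"twist":0.065},
    {"tx":0.012,"ty":0.034,"tz":0.03,"twist":0},
    {"tx":0.012,"ty":0.033,"tz":0.03,"twist":0},
    {"tx":0,"ty":0,"tz":0.04,"twist":0},
    {"tx":0,"ty":0,"tz":0.03,"twist":0},
    {"tx":0,"ty":0,"tz":0,"twist":0},
    {"tx":0,"ty":0,"tz":0,"twist":0},
  ],
  gripper=-1,
)

```text
clock: 2.55
position: [0.6014, 0.2045, 0.1369]
ee_rot: [-1.838, -2.548, 0.001]
force: [0.3, 0.3, 0.0]
width: 1.002
gripper_force: 0.0
```

```bash
python3 b.py w2.png 0.024 handle_mid handle_head_end handle_tail_end
```

```text
2.55 [0.6014 0.2045 0.1369] [-1.8379 -2.5475  0.0013] [0.346  0.2722 0.0245] 1.002319579861841
[[ 0.9491  0.3048  0.0795  0.5801]
 [ 0.3149 -0.9168 -0.2457  0.2708]
 [-0.002   0.2582 -0.9661  0.2935]
 [ 0.      0.      0.      1.    ]]
handle_mid 0.92 [318.208 203.68 ] [0.6009 0.2    0.024 ]
handle_head_end 0.75 [319.616 169.08 ] [0.5918 0.2318 0.024 ]
handle_tail_end 0.55 [316.48 246.72] [0.6131 0.1576 0.024 ]
```

View pics/w2.png

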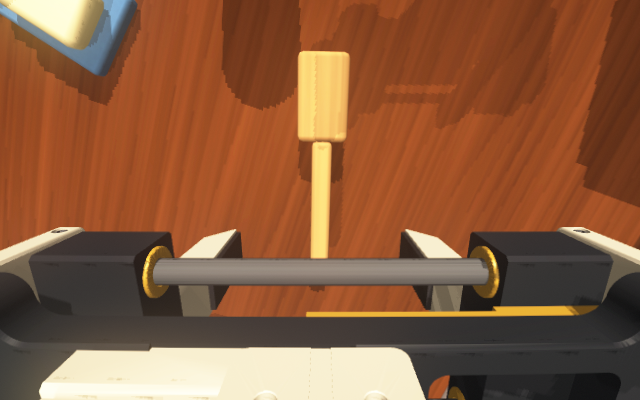

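The handle is upright and centred between the fingers (neck 321,142; tail hidden behind the rod at about 318,285). I'll go down and grip high on the pads, so the gripper body clears the fork tops.

>>> move_arm(
  motion=[
    {"tx":0.005,"ty":0,"tz":0.04,"twist":0},
    {"tx":0,"ty":0,"tz":0.04,"twist":0},
    {"tx":0,"ty":0,"tz":0.03,"twist":0},
    {"tx":0,"ty":0,"tz":0.013,"twist":0},
    {"tx":0,"ty":0,"tz":0,"twist":0},
  ],
  gripper=-1,
)

```text
clock: 3.25
position: [0.599, 0.2096, 0.0131]
ee_rot: [-1.836, -2.548, 0.002]
force: [0.1, -0.4, -0.1]
width: 0.999
gripper_force: 0.0
```

>>> move_arm(
  motion=[
    {"tx":0,"ty":0,"tz":0,"twist":0},
    {"tx":0,"ty":0,"tz":0,"twist":0},
    {"tx":0,"ty":0,"tz":0,"twist":0},
    {"tx":0,"ty":0,"tz":0,"twist":0},
    {"tx":0,"ty":0,"tz":0,"twist":0},
    {"tx":0,"ty":0,"tz":0,"twist":0},
    {"tx":0,"ty":0,"tz":0,"twist":0},
    {"tx":0,"ty":0,"tz":0,"twist":0},
  ],
  gripper=1,
  squeeze=25,
)

```text
clock: 4.05
position: [0.5994, 0.2098, 0.0136]
ee_rot: [-1.837, -2.549, 0.0]
force: [-0.8, 0.4, -0.4]
width: 0.356
gripper_force: 0.0
```

>>> move_arm(
  motion=[
    {"tx":0,"ty":0,"tz":-0.02,"twist":0},
    {"tx":0,"ty":0,"tz":-0.04,"twist":0},
    {"tx":0,"ty":0,"tz":-0.04,"twist":0},
    {"tx":0,"ty":0,"tz":-0.05,"twist":0},
    {"tx":0,"ty":0,"tz":-0.05,"twist":0},
    {"tx":0,"ty":0,"tz":-0.05,"twist":0},
    {"tx":0,"ty":0,"tz":-0.03,"twist":0},
    {"tx":0,"ty":0,"tz":0,"twist":0},
    {"tx":0,"ty":0,"tz":0,"twist":0},
  ],
)

```text
clock: 4.95
position: [0.5995, 0.2099, 0.294]
ee_rot: [1.836, 2.548, 0.001]
force: [-0.5, 0.2, -1.2]
width: 0.003
gripper_force: 0.0
```

```bash
python3 b.py w3.png 0.298 handle_mid handle_head_end; cat > d.py <<'E'
from h import *
np.set_printoptions(precision=4,suppress=True)
save('side','side1.png',(280,100,360,190),6)
for q in ('clip','rack','clip_mouth','jaw_nose'):
    for cam in ('scene','side'):
        c=arm.calibration(cam)
        for r in arm.place_of(cam,q)[:3]:
            p=np.array(r['point'])*[640,400]; print(q,cam,round(r['conf'],2),p,onplane(c,*p,{'clip':.1,'rack':0,'clip_mouth':.135,'jaw_nose':.115}[q]))
E
python3 d.py
```

```text
4.95 [0.5995 0.2099 0.294 ] [1.8364 2.5483 0.0013] [-0.5347  0.2292 -1.1644] 0.002712760227650312
[[ 0.9488  0.3054  0.0814  0.5779]
 [ 0.316  -0.9166 -0.2448  0.2761]
 [-0.0001  0.258  -0.9662  0.4507]
 [ 0.      0.      0.      1.    ]]
handle_mid 0.92 [318.976 182.88 ] [0.5868 0.2471 0.298 ]
handle_head_end 0.56 [320.384 156.   ] [0.583  0.2607 0.298 ]
clip scene 0.69 [297.728 250.48 ] [ 0.6426 -0.18    0.1   ]
clip scene 0.68 [373.12 255.92] [ 0.8019 -0.0259  0.1   ]
clip scene 0.65 [242.88 317.  ] [ 0.6958 -0.4208  0.1   ]
clip side 0.68 [316.288 138.8  ] [ 0.6458 -0.1735  0.1   ]
clip side 0.62 [323.776  94.2  ] [ 0.7101 -0.409   0.1   ]
clip side 0.31 [337.984 216.12 ] [0.4785 0.0957 0.1   ]
rack scene 0.92 [297.472 268.8  ] [ 0.6518 -0.1949  0.    ]
rack scene 0.7 [297.408 252.2  ] [ 0.6087 -0.1592  0.    ]
rack scene 0.61 [251.328 330.6  ] [ 0.7105 -0.4188  0.    ]
rack side 0.96 [313.792 158.08 ] [ 0.6619 -0.1872  0.    ]
rack side 0.61 [326.912 118.8  ] [ 0.6954 -0.4029  0.    ]
clip_mouth scene 0.91 [290.304 242.92 ] [ 0.6233 -0.1896  0.135 ]
clip_mouth side 0.83 [322.624 127.72 ] [ 0.6311 -0.1912  0.135 ]
clip_mouth side 0.75 [328.576  86.8  ] [ 0.6919 -0.4082  0.135 ]
clip_mouth side 0.51 [291.328 350.12 ] [0.4441 0.4693 0.135 ]
jaw_nose scene 0.58 [299.072 250.2  ] [ 0.6502 -0.1803  0.115 ]
jaw_nose side 0.68 [385.28 130.2 ] [ 0.4505 -0.2731  0.115 ]
jaw_nose side 0.61 [322.688  86.4  ] [ 0.7229 -0.4319  0.115 ]
jaw_nose side 0.5 [313.6 133.4] [ 0.6565 -0.1782  0.115 ]
```

The fingers were still closing when I lifted, so the brush was missed. I'll check it with the wrist camera.

>>> move_arm(
  motion=[
    {"tx":0,"ty":0,"tz":0.05,"twist":0},
    {"tx":0,"ty":0,"tz":0.05,"twist":0},
    {"tx":0,"ty":0,"tz":0.057,"twist":0},
    {"tx":0,"ty":0,"tz":0,"twist":0},
    {"tx":0,"ty":0,"tz":0,"twist":0},
    {"tx":0,"ty":0,"tz":0,"twist":0},
    {"tx":0,"ty":0,"tz":0,"twist":0},
    {"tx":0,"ty":0,"tz":0,"twist":0},
    {"tx":0,"ty":0,"tz":0,"twist":0},
    {"tx":0,"ty":0,"tz":0,"twist":0},
  ],
  gripper=-1,
)

```text
clock: 6.55
position: [0.5997, 0.2099, 0.1443]
ee_rot: [1.836, 2.548, 0.001]
force: [0.5, 0.9, -0.0]
width: 0.829
gripper_force: 0.0
```

```bash
python3 b.py w4.png 0.024 handle_mid handle_head_end handle_tail_end; cat > e.py <<'E'
from h import *
np.set_printoptions(precision=4,suppress=True)
c=arm.calibration('wrist'); s=arm.observe()
m=arm.regions_of('wrist','brush')[0]['region']
v=np.where(m.any(1))[0]; print(v.min(),v.max())
w=[(int(x),round(np.where(m[x])[0].mean(),1),int(m[x].sum())) for x in range(v.min(),v.max()+1,12)];print(w)
E
python3 e.py
```

```text
6.55 [0.5997 0.2099 0.1443] [1.8365 2.5483 0.0011] [ 0.5184  0.8921 -0.0019] 0.8292067036256323
[[ 0.9488  0.3054  0.0812  0.5781]
 [ 0.316  -0.9166 -0.2448  0.2762]
 [-0.0003  0.2579 -0.9662  0.301 ]
 [ 0.      0.      0.      1.    ]]
handle_mid 0.96 [319.616 211.92 ] [0.6039 0.1961 0.024 ]
handle_head_end 0.82 [316.608 169.6  ] [0.588  0.2349 0.024 ]
handle_tail_end 0.82 [319.296 248.88 ] [0.6159 0.1587 0.024 ]
60 257
[(60, np.float64(306.5), 6), (72, np.float64(323.0), 51), (84, np.float64(322.5), 50), (96, np.float64(322.5), 50), (108, np.float64(322.0), 49), (120, np.float64(322.0), 49), (132, np.float64(321.5), 48), (144, np.float64(322.0), 47), (156, np.float64(321.5), 18), (168, np.float64(320.5), 20), (180, np.float64(319.5), 18), (192, np.float64(320.0), 19), (204, np.float64(320.0), 19), (216, np.float64(319.5), 18), (228, np.float64(319.0), 19), (240, np.float64(318.5), 18), (252, np.float64(318.5), 18)]
```

The brush is undisturbed. I'll retry with a longer close.

>>> move_arm(
  motion=[
    {"tx":0,"ty":0,"tz":0.04,"twist":0},
    {"tx":0,"ty":0,"tz":0.04,"twist":0},
    {"tx":0,"ty":0,"tz":0.035,"twist":0},
    {"tx":0,"ty":0,"tz":0.015,"twist":0},
    {"tx":0,"ty":0,"tz":0,"twist":0},
  ],
)

```text
clock: 7.3
position: [0.598, 0.2093, 0.0117]
ee_rot: [-1.835, -2.547, 0.005]
force: [-0.9, -0.3, -0.9]
width: 1.0
gripper_force: 0.0
```

>>> move_arm(
  motion=[
    {"tx":0,"ty":0,"tz":0,"twist":0},
    {"tx":0,"ty":0,"tz":0,"twist":0},
    {"tx":0,"ty":0,"tz":0,"twist":0},
    {"tx":0,"ty":0,"tz":0,"twist":0},
    {"tx":0,"ty":0,"tz":0,"twist":0},
    {"tx":0,"ty":0,"tz":0,"twist":0},
    {"tx":0,"ty":0,"tz":0,"twist":0},
    {"tx":0,"ty":0,"tz":0,"twist":0},
    {"tx":0,"ty":0,"tz":0,"twist":0},
    {"tx":0,"ty":0,"tz":0,"twist":0},
    {"tx":0,"ty":0,"tz":0,"twist":0},
    {"tx":0,"ty":0,"tz":0,"twist":0},
  ],
  gripper=1,
  squeeze=25,
)

```text
clock: 8.5
position: [0.5995, 0.2099, 0.0137]
ee_rot: [1.837, 2.549, -0.0]
force: [0.0, -0.0, -0.5]
width: 0.19
gripper_force: 24.9
```

Gripped (17.5 mm, 25 N). I'll lift, then look at the rack.

>>> move_arm(
  motion=[
    {"tx":0,"ty":0,"tz":-0.02,"twist":0},
    {"tx":0,"ty":0,"tz":-0.04,"twist":0},
    {"tx":0,"ty":0,"tz":-0.05,"twist":0},
    {"tx":0,"ty":0,"tz":-0.05,"twist":0},
    {"tx":0,"ty":0,"tz":-0.04,"twist":0},
    {"tx":0,"ty":0,"tz":-0.02,"twist":0},
    {"tx":0,"ty":0,"tz":0,"twist":0},
    {"tx":0,"ty":0,"tz":0,"twist":0},
  ],
)

```text
clock: 9.3
position: [0.5991, 0.2097, 0.2331]
ee_rot: [-1.837, -2.549, 0.001]
force: [0.6, -1.3, -1.0]
width: 0.194
gripper_force: 24.9
```

```bash
python3 - <<'E'
from h import *
a=arm.get_image('scene');b=arm.get_image('side')
f=lambda i,x,y,w,h,s:cv2.resize(i[y:y+h,x:x+w],None,fx=s,fy=s,interpolation=cv2.INTER_CUBIC)
o=np.hstack([f(a,262,222,80,80,5),f(b,282,102,64,80,5)])
cv2.imwrite('pics/rack.png',o[:,:,::-1]);print(o.shape)
E
```

```text
(400, 720, 3)
```

View pics/rack.png

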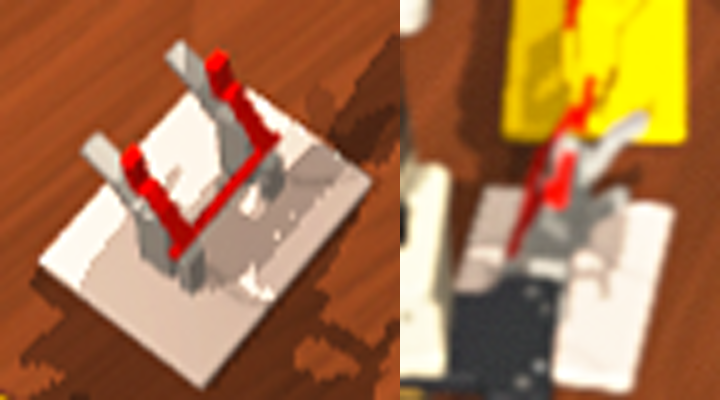

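The crop shows the marble base and steel forks with the red jaw: the real rack, with the yellow one apart. The scene crop gives base corners at about (270,274), (303,298) and (336,258), prong tips at (298,231) and (281,250), and red ramp tips at (306,233) and (289,252). I'll fit the pose to these.

```bash
cat > f.py <<'E'
from h import *
from scipy.optimize import least_squares
np.set_printoptions(precision=4,suppress=True)
th=np.radians(28)
def c2r(p): # clip -> rack
    x,y,z=p; return np.array([x*np.cos(th)-z*np.sin(th),y,.1+x*np.sin(th)+z*np.cos(th)])
def r2w(q,p):
    c,s=np.cos(q[2]),np.sin(q[2]); return np.array([q[0]+c*p[0]-s*p[1],q[1]+s*p[0]+c*p[1],p[2]])
c=arm.calibration('scene')
S=lambda cx,cy:(262+cx/5-.4,222+cy/5-.4)
red=[((133,152),(15.5,-38,45)),((218,55),(15.5,38,45))]  # which y sign: see below
pts={'L':(40,260),'B':(203,378),'Rr':(372,182)}
def res(q,full=False):
    r=[]
    for (px,cl) in red:
        r.append(proj(c,r2w(q,c2r(np.array(cl)/1000)))-S(*px))
    # prong tips
    for px,y in (((93,140),-38),((180,47),38)):
        r.append(proj(c,r2w(q,c2r(np.array([-19+q[5]*1000,y,38])/1000)))-S(*px))
    # base: edges direction; base offset unknown in x,y (q[3],q[4])
    for px,bx,by in (((40,260),-.065,-.085),((203,378),.065,-.085),((372,182),.065,.085)):
        r.append(proj(c,r2w(q,np.array([bx+q[3],by,.012])))-S(*px))
    return np.concatenate(r+[[q[3]*20,q[5]*100]])
f=least_squares(res,[.65,-.18,0.3,0,0,0]);q=f.x
print(q,np.degrees(q[2]),res(q))
print('clip',r2w(q,c2r((0,0,0))),'mouth',r2w(q,c2r((0,0,.04))))
for cam in('side',):
    cc=arm.calibration(cam)
    for n,p in(('clip',(0,0,0)),('mouth',(0,0,.04)),('nose',(.0065,0,.014)),('rampA',(.015,-.038,.045)),('rampB',(.015,.038,.045))):print(n,proj(cc,r2w(q,c2r(p))))
    for b in((-.065,-.085),(.065,-.085),(.065,.085),(-.065,.085)):print(proj(cc,r2w(q,np.array([b[0]+q[3],b[1],.012]))))
E
python3 f.py
```

```text
[ 0.6462 -0.1774  0.1777  0.0119  0.0005 -0.0031] 10.181406187479089 [-0.3464  0.0936 -0.3094  0.5967  0.3309 -0.0158 -0.2292  0.1189 -0.2228
 -0.8416 -0.1296  1.0162  0.9588 -1.1117  0.2376 -0.3106]
clip [ 0.6462 -0.1774  0.1   ] mouth [ 0.6277 -0.1807  0.1353]
clip [316.6271 138.0148]
mouth [322.4391 129.9067]
nose [316.8187 134.2427]
rampA [321.2691 118.998 ]
rampB [316.4995 134.4151]
[336.9585 143.7697]
[300.1228 139.2334]
[288.2638 173.3322]
[328.2257 178.6984]
```

View pics/side1.png

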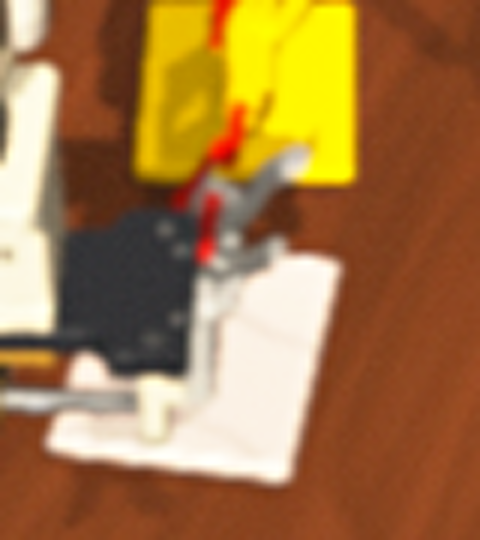

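The fit agrees with the side view (base corners within about 2 px): clip at (0.646, -0.177), yaw 10.2°. Now to the hover point on the slot line, 0.1 m out.

>>> move_arm(
  motion=[
    {"tx":0,"ty":0,"tz":0,"twist":0.091},
    {"tx":-0.03,"ty":-0.006,"tz":0,"twist":0},
    {"tx":-0.045,"ty":-0.009,"tz":0,"twist":0},
    {"tx":-0.045,"ty":-0.009,"tz":0,"twist":0},
    {"tx":-0.045,"ty":-0.009,"tz":0,"twist":0},
    {"tx":-0.045,"ty":-0.009,"tz":0,"twist":0},
    {"tx":-0.045,"ty":-0.009,"tz":0,"twist":0},
    {"tx":-0.045,"ty":-0.009,"tz":0,"twist":0},
    {"tx":-0.045,"ty":-0.009,"tz":0.01,"twist":0},
    {"tx":-0.03,"ty":0,"tz":0.02,"twist":0},
    {"tx":0,"ty":0,"tz":0,"twist":0},
    {"tx":0,"ty":0,"tz":0,"twist":0},
  ],
)

```text
clock: 10.6
position: [0.5971, -0.1718, 0.2015]
ee_rot: [-2.014, -2.407, 0.003]
force: [0.9, 1.1, -1.4]
width: 0.194
gripper_force: 24.9
```

```bash
python3 - <<'E'
from h import *
np.set_printoptions(precision=4,suppress=True)
s=arm.observe();M=R.from_rotvec(s['ee_rot']).as_matrix();print(s['position'],np.degrees(np.arctan2(M[1,0],M[0,0])),s['force'])
a=arm.get_image('scene');rs=[[],[],[]]
f=lambda i,x,y,w,h,k:cv2.resize(i[y:y+h,x:x+w],None,fx=k,fy=k,interpolation=cv2.INTER_CUBIC)
w=arm.get_image('wrist')
b=arm.get_image('side')
o=np.hstack([f(a,250,190,100,110,4),f(b,270,90,100,110,4)])
cv2.imwrite('pics/hov.png',o[:,:,::-1])
for i,q in enumerate(('handle_mid','handle_head_end','handle_tail_end')):
    for cam in('scene','side'):
        r=arm.place_of(cam,q)
        if r: p=np.array(r[0]['point'])*[640,400];print(q,cam,r[0]['conf'],p,onplane(arm.calibration(cam),*p,s['position'][2]+.01))
E
```

```text
[ 0.5971 -0.1718  0.2015] 100.15737472000599 [ 0.8926  1.0871 -1.4101]
handle_mid scene 0.73 [283.52 223.32] [ 0.5951 -0.185   0.2115]
handle_mid side 0.78 [330.688 110.   ] [ 0.6041 -0.1873  0.2115]
handle_head_end scene 0.8 [290.688 217.72 ] [ 0.5947 -0.1587  0.2115]
handle_head_end side 0.9 [330.496 120.4  ] [ 0.5877 -0.141   0.2115]
handle_tail_end scene 0.71 [276.992 233.48 ] [ 0.6076 -0.2183  0.2115]
handle_tail_end side 0.63 [335.68 101.28] [ 0.605  -0.2334  0.2115]
```

View pics/hov.png

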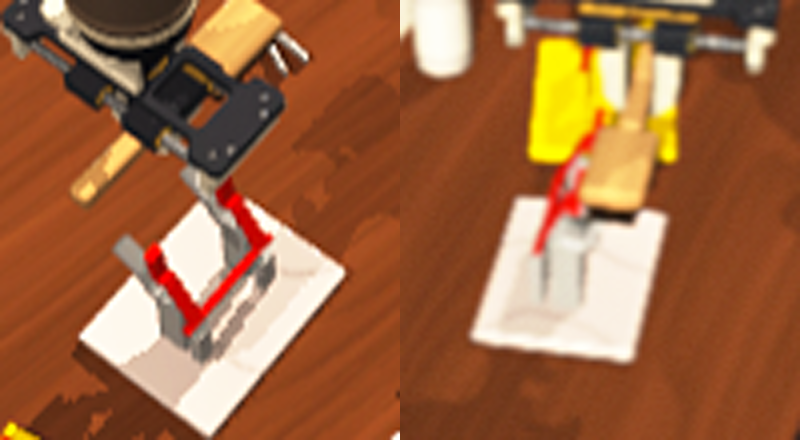

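The measured handle middle (about 0.600, -0.186) matches the prediction. Descend along the slot axis to about zc = 50 mm, lower the squeeze so the handle can roll into the slot, then press in small steps.

>>> move_arm(
  motion=[
    {"tx":0,"ty":0,"tz":0.0235,"twist":0},
    {"tx":0,"ty":0.008,"tz":0.015,"twist":0},
    {"tx":0,"ty":0.008,"tz":0.015,"twist":0},
    {"tx":0,"ty":0.0075,"tz":0.014,"twist":0},
    {"tx":0,"ty":0,"tz":0,"twist":0},
    {"tx":0,"ty":0,"tz":0,"twist":0},
  ],
  squeeze=16,
)

```text
clock: 11.65
position: [0.6216, -0.1671, 0.1358]
ee_rot: [-2.013, -2.411, 0.001]
force: [0.1, -0.3, -0.3]
width: 0.19
gripper_force: 15.9
```

>>> move_arm(
  motion=[
    {"tx":0,"ty":0.0024,"tz":0.0045,"twist":0},
    {"tx":0,"ty":0.0024,"tz":0.0045,"twist":0},
    {"tx":0,"ty":0,"tz":0,"twist":0},
    {"tx":0,"ty":0,"tz":0,"twist":0},
  ],
)

```text
clock: 12.05
position: [0.6261, -0.1664, 0.1273]
ee_rot: [2.014, 2.411, 0.0]
force: [0.0, 0.1, -1.2]
width: 0.192
gripper_force: 15.9
```

>>> move_arm(
  motion=[
    {"tx":0,"ty":0.0024,"tz":0.0045,"twist":0},
    {"tx":0,"ty":0.0024,"tz":0.0045,"twist":0},
    {"tx":0,"ty":0,"tz":0,"twist":0},
    {"tx":0,"ty":0,"tz":0,"twist":0},
  ],
)

```text
clock: 12.45
position: [0.6304, -0.1657, 0.1175]
ee_rot: [-2.014, -2.41, 0.001]
force: [-2.1, -0.9, -3.1]
width: 0.197
gripper_force: 15.9
```

>>> move_arm(
  motion=[
    {"tx":0,"ty":0.0024,"tz":0.0045,"twist":0},
    {"tx":0,"ty":0.0024,"tz":0.0045,"twist":0},
    {"tx":0,"ty":0,"tz":0,"twist":0},
    {"tx":0,"ty":0,"tz":0,"twist":0},
  ],
)

```text
clock: 12.85
position: [0.6354, -0.1648, 0.109]
ee_rot: [-2.014, -2.411, 0.001]
force: [-3.4, -1.0, -1.6]
width: 0.193
gripper_force: 16.0
```

>>> move_arm(
  motion=[
    {"tx":0,"ty":0.0024,"tz":0.0045,"twist":0},
    {"tx":0,"ty":0,"tz":0,"twist":0},
    {"tx":0,"ty":0,"tz":0,"twist":0},
  ],
)

```text
clock: 13.15
position: [0.6384, -0.1646, 0.1054]
ee_rot: [2.013, 2.41, 0.001]
force: [-5.2, -1.7, 3.8]
width: 0.19
gripper_force: 16.0
```

```bash
python3 - <<'E'
from h import *
a=arm.get_image('scene');b=arm.get_image('side');s=arm.observe();print(s['position'],s['force'],s['ft_torque'],s['width'])
f=lambda i,x,y,w,h,k:cv2.resize(i[y:y+h,x:x+w],None,fx=k,fy=k,interpolation=cv2.INTER_CUBIC)
o=np.hstack([f(a,262,200,80,100,5),f(b,282,95,80,100,5)])
cv2.imwrite('pics/in1.png',o[:,:,::-1])
E
```

```text
[ 0.63836808 -0.16458456  0.10532207] [-3.55123332 -1.29899105  5.82827446] [-0.38229145  0.8871571   0.08262528] 0.19661931696700022
```

View pics/in1.png

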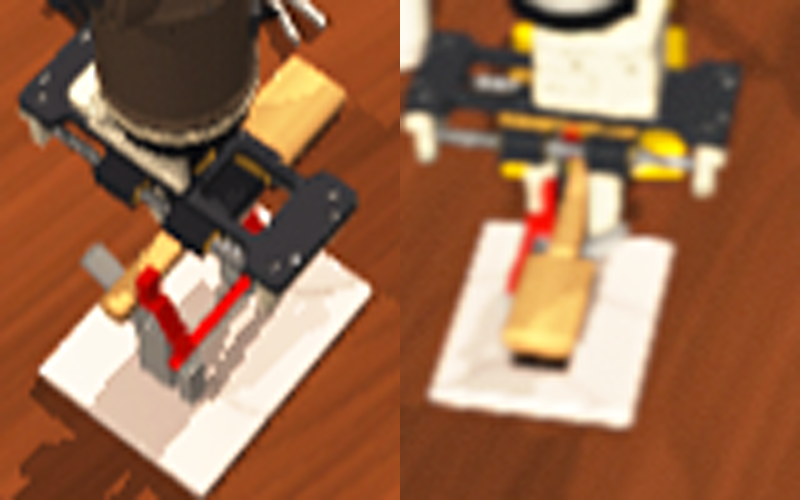

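The handle is between the prongs at about zc = 17 mm, with the head overhanging the +y side and light forces (6 N). I'll keep pressing.

>>> move_arm(
  motion=[
    {"tx":0,"ty":0.0024,"tz":0.0045,"twist":0},
    {"tx":0,"ty":0,"tz":0,"twist":0},
    {"tx":0,"ty":0,"tz":0,"twist":0},
  ],
)

```text
clock: 13.55
position: [0.6409, -0.1643, 0.1004]
ee_rot: [2.014, 2.41, 0.001]
force: [-1.3, -1.9, 1.6]
width: 0.193
gripper_force: 16.0
```

>>> move_arm(
  motion=[
    {"tx":0,"ty":0.002,"tz":0.0045,"twist":0},
    {"tx":0,"ty":0,"tz":0,"twist":0},
    {"tx":0,"ty":0,"tz":0,"twist":0},
  ],
)

```text
clock: 13.85
position: [0.6431, -0.164, 0.0958]
ee_rot: [2.014, 2.409, 0.001]
force: [0.9, -3.9, -0.7]
width: 0.2
gripper_force: 16.2
```

>>> move_arm(
  motion=[
    {"tx":0,"ty":0.002,"tz":0.0045,"twist":0},
    {"tx":0,"ty":0,"tz":0,"twist":0},
    {"tx":0,"ty":0,"tz":0,"twist":0},
  ],
)

```text
clock: 14.15
position: [0.6449, -0.1634, 0.0918]
ee_rot: [2.013, 2.41, 0.001]
force: [-0.4, -3.7, 3.4]
width: 0.197
gripper_force: 15.9
```

>>> move_arm(
  motion=[
    {"tx":0,"ty":0.001,"tz":0.003,"twist":0},
    {"tx":0,"ty":0,"tz":0,"twist":0},
    {"tx":0,"ty":0,"tz":0,"twist":0},
  ],
)

```text
clock: 14.45
position: [0.6453, -0.1636, 0.0897]
ee_rot: [2.013, 2.41, -0.0]
force: [-6.9, -4.3, 15.7]
width: 0.198
gripper_force: 16.0
```

```bash
cat > g.py <<'E'
from f import *
import sys
s=arm.observe();print(s['clock'],s['position'],s['force'],s['ft_torque'],s['width'])
a=arm.get_image('scene');b=arm.get_image('side')
g=lambda i,x,y,w,h,k:cv2.resize(i[y:y+h,x:x+w],None,fx=k,fy=k,interpolation=cv2.INTER_CUBIC)
cv2.imwrite('pics/'+sys.argv[1],np.hstack([g(a,262,200,80,100,5),g(b,282,95,80,100,5)])[:,:,::-1])
for n,y in(('handle_mid',0),('handle_head_end',.038),('handle_tail_end',-.038),('jaw_nose',None)):
    o=[];
    for cam in('scene','side'):
        r=arm.place_of(cam,n);cc=arm.calibration(cam)
        e=proj(cc,r2w(q,c2r((0,y,0) if y is not None else (.0065,0,.014))))
        if r:o.append((cam,round(r[0]['conf'],2),np.array(r[0]['point'])*[640,400]-e))
    print(n,o)
E
python3 g.py in2.png | tail -5
```

```text
14.45 [ 0.6453 -0.1636  0.0897] [-6.8954 -4.3269 15.6787] [-0.7099  1.2965  0.0776] 0.19830365942767317
handle_mid [('scene', 0.94, array([-1.2739,  1.2854])), ('side', 0.93, array([-0.8511, -1.4148]))]
handle_head_end [('scene', 0.64, array([  88.0085, -114.8786])), ('side', 0.67, array([-0.4254,  1.7154]))]
handle_tail_end [('scene', 0.8, array([2.4737, 0.6234]))]
jaw_nose [('scene', 0.68, array([-1.0075,  0.3497])), ('side', 0.53, array([-3.2187, -1.0427]))]
```

View pics/in2.png

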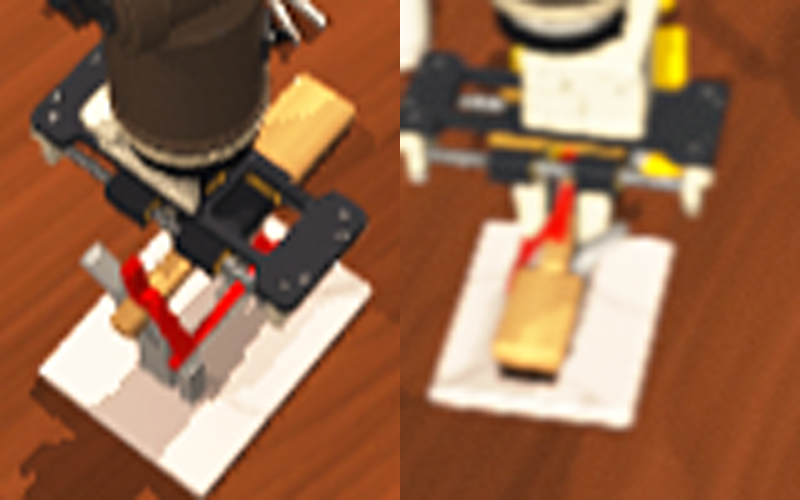

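The handle is at the floor (vertical force 16 N) but not yet rolled in the pads (width still 18 mm), and the jaw looks closed over it. Release so it can square up, then press it from above with shut fingers.

>>> move_arm(
  motion=[
    {"tx":0,"ty":0,"tz":0,"twist":0},
    {"tx":0,"ty":0,"tz":0,"twist":0},
    {"tx":0,"ty":0,"tz":0,"twist":0},
    {"tx":0,"ty":0,"tz":0,"twist":0},
    {"tx":0,"ty":0,"tz":0,"twist":0},
    {"tx":0,"ty":0,"tz":0,"twist":0},
    {"tx":0,"ty":0,"tz":0,"twist":0},
    {"tx":0,"ty":0,"tz":0,"twist":0},
  ],
  gripper=-0.1,
)

```text
clock: 15.75
position: [0.6453, -0.1629, 0.0882]
ee_rot: [2.014, 2.411, 0.0]
force: [0.2, 0.6, 0.5]
width: 0.554
gripper_force: 0.0
```

```bash
python3 g.py in3.png | tail -5
```

```text
15.75 [ 0.6453 -0.1629  0.0882] [0.1688 0.5882 0.5187] [ 0.0259  0.0391 -0.0191] 0.5535435237203976
handle_mid [('scene', 0.87, array([-4.0899,  2.0854])), ('side', 0.84, array([ 2.0929, -0.0148]))]
handle_head_end [('scene', 0.81, array([-0.8875,  0.2014])), ('side', 0.59, array([-0.8094,  3.1154]))]
handle_tail_end [('scene', 0.67, array([ 0.3617, -0.4966])), ('side', 0.9, array([-0.8628, -1.372 ]))]
jaw_nose [('scene', 0.57, array([-52.7195,  68.9497])), ('side', 0.74, array([18.2853, 83.1573]))]
```

View pics/in3.png

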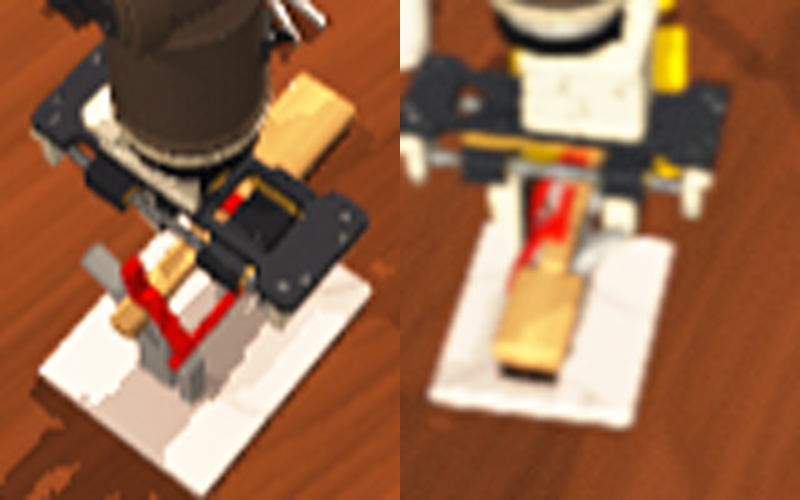

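Released, and the brush stays put in the slot. The head at side-crop (540,320) and the tail at scene-crop (125,325) have not moved. I'll lift clear and measure the roll from the mask outline.

>>> move_arm(
  motion=[
    {"tx":0,"ty":0,"tz":-0.01,"twist":0},
    {"tx":0,"ty":0,"tz":-0.02,"twist":0},
    {"tx":0,"ty":0,"tz":-0.03,"twist":0},
    {"tx":0,"ty":0,"tz":-0.04,"twist":0},
    {"tx":0,"ty":-0.03,"tz":-0.04,"twist":0},
    {"tx":0,"ty":-0.04,"tz":-0.02,"twist":0},
    {"tx":0,"ty":-0.04,"tz":0,"twist":0},
    {"tx":0,"ty":0,"tz":0,"twist":0},
    {"tx":0,"ty":0,"tz":0,"twist":0},
    {"tx":0,"ty":0,"tz":0,"twist":0},
  ],
  gripper=1,
)

```text
clock: 17.25
position: [0.538, -0.182, 0.2486]
ee_rot: [2.013, 2.411, 0.001]
force: [-0.2, 0.6, -1.4]
width: 0.004
gripper_force: 0.0
```

```bash
cat > k.py <<'E'
import io,contextlib
with contextlib.redirect_stdout(io.StringIO()): from f import *
from scipy.optimize import minimize
s=arm.observe();print(s['clock'],s['position'],s['force'],s['width'])
CL=np.array([c2r(e)-c2r((0,0,0)) for e in np.eye(3)]).T  # clip axes in rack
box=lambda x0,x1,y,z0,z1:np.array([(x,yy,z) for x in(x0,x1) for yy in(-y,y) for z in(z0,z1)])/1000
parts=[box(-62,62,9,-9,9),box(62,136,22,-8,8),box(66,132,19,-24,-8)]
def sil(cam,p): # p: clip y mid, clip x, clip z, roll(about handle; 0=square), pitch
    yy,xx,zz,ro,pi,_=np.r_[p,0]
    B=np.array([[0,-1,0],[1,0,0],[0,0,1.]]) # brush x->clip y, brush y->-clip x
    M=B@R.from_euler('yx',[pi,ro]).as_matrix()
    m=np.zeros((1600,2560),np.uint8);cc=arm.calibration(cam)
    for b in parts:
        P=[proj(cc,r2w(q,c2r(M@v+np.array([xx,yy,zz])))) for v in b]
        cv2.fillConvexPoly(m,cv2.convexHull((np.array(P)*4+1.5).astype(np.int32)),1)
    return cv2.resize(m.astype(np.float32),(640,400),interpolation=cv2.INTER_AREA)
data=[]
for cam in('scene','side'):
    arm.get_image(cam);r=arm.regions_of(cam,'brush')
    for x in r[:2]:print(cam,x['conf'],np.array(x['point'])*[640,400],x['region'].sum())
    data.append((cam,r[0]['region'].astype(np.float32)))
def cost(p):
    # masks may miss parts hidden behind forks: weigh only outside fork strips
    return sum(np.abs(sil(c,p)-m).sum() for c,m in data)+20*abs(p[4])
res_=[]
for ro in(-.5,-.25,0,.25,.5):
    f=minimize(cost,[0,0,0,ro,0],method='Nelder-Mead',options=dict(initial_simplex=np.array([[0,0,0,ro,0]]*6)+np.vstack([np.zeros(5),np.diag([.005,.003,.003,.1,.05])]),maxiter=150))
    print(ro,cost([0,0,0,ro,0]),f.fun,f.x)
E
python3 k.py; python3 g.py in4.png | tail -5
```

```text
17.25 [ 0.538  -0.182   0.2486] [-0.2309  0.5521 -1.3737] 0.004397834964238916
scene 0.61 [315.712 229.48 ] 514
scene 0.61 [217.92 215.4 ] 329
side 0.34 [316.224 151.48 ] 1436
-0.5 1811.3125 1729.5417319458777 [ 0.     -0.0002  0.0019 -0.4912 -0.0521]
-0.25 1823.0625 1472.3467214376822 [ 0.015  -0.0359 -0.0323  0.0906 -0.0673]
0 1865.3125 1563.3349661010336 [ 0.0052 -0.0154 -0.0096  0.213   0.0324]
0.25 1861.25 1442.3287822215914 [ 0.0115 -0.0153 -0.0138  0.7987  0.1289]
0.5 1779.5625 1430.526624645616 [ 0.0069 -0.0136 -0.0131  0.9524  0.092 ]
17.45 [ 0.5377 -0.1821  0.2478] [ 0.0703  0.0379 -0.1751] [ 0.0594 -0.0242  0.0754] 0.004161875400668113
handle_mid [('scene', 0.64, array([-2.4259,  0.6054])), ('side', 0.86, array([0.4929, 0.6652]))]
handle_head_end [('scene', 0.78, array([-3.1915,  2.0814])), ('side', 0.58, array([ 1.8146, -0.0846]))]
handle_tail_end [('scene', 0.76, array([0.1697, 0.2234])), ('side', 0.74, array([-1.0548,  0.228 ]))]
jaw_nose [('scene', 0.85, array([-1.3275,  4.4297])), ('side', 0.68, array([-4.2427, -1.1627]))]
```

```bash
cat > k2.py <<'E'
import io,contextlib
with contextlib.redirect_stdout(io.StringIO()): from f import *
from scipy.optimize import minimize
import sys
CLI=sys.argv[1:] 
box=lambda x0,x1,y,z0,z1:np.array([(x,yy,z) for x in(x0,x1) for yy in(-y,y) for z in(z0,z1)])/1000
head=box(62,136,22,-8,8); hnd=box(-62,62,9,-9,9); B=np.array([[0,-1,0],[1,0,0],[0,0,1.]])
def fill(cam,p,parts):
    yy,xx,zz,ro,pi=p;M=B@R.from_euler('yx',[pi,ro]).as_matrix()
    m=np.zeros((1600,2560),np.uint8);cc=arm.calibration(cam)
    for b in parts:
        P=np.array([proj(cc,r2w(q,c2r(M@v+np.array([xx,yy,zz])))) for v in b])
        cv2.fillConvexPoly(m,cv2.convexHull((P*4+1.5).astype(np.int32)),1)
    return cv2.resize(m.astype(np.float32),(640,400),interpolation=cv2.INTER_AREA)
data=[]
for cam in('scene','side'):
    h=cv2.cvtColor(arm.get_image(cam),cv2.COLOR_RGB2HSV)
    m=((h[...,0]>=11)&(h[...,0]<=24)&(h[...,1]>70)&(h[...,1]<200)&(h[...,2]>110)).astype(np.float32)
    roi=cv2.dilate(fill(cam,(0,0,0,-.25,0),[head]),np.ones((13,13)))>0
    # leave out fork side
    m=m*roi; data.append((cam,m,roi)); print(cam,m.sum(),[fill(cam,(0,0,0,r,0),[head]).sum() for r in(-.5,0,.5)])
    if CLI:
        v,u=np.where(roi);
        for r in range(v.min(),v.max()+1):print(''.join('#' if x else '.' for x in m[r,u.min():u.max()+1]))
def cost(p): return sum((np.abs(fill(c,p,[hnd,head])-m)*roi).sum() for c,m,roi in data)+3e3*abs(p[4])**2+5e6*(p[1]**2+p[2]**2)
for ro in(-.5,-.25,0,.25,.5):
    f=minimize(cost,[0,0,0,ro,0],method='Nelder-Mead',options=dict(initial_simplex=np.array([[0,0,0,ro,0]]*6)+np.vstack([np.zeros(5),np.diag([.005,.003,.003,.1,.05])]),maxiter=120))
    print(ro,cost([0,0,0,ro,0]),f.fun,f.x)
E
python3 k2.py 1
```

```text
scene 389.0 [np.float32(239.0625), np.float32(358.75), np.float32(394.4375)]
.......................................
.......................................
.......................................
.......................................
.....................##................
....................####...............
...................#######.............
..................#########............
.................############..........
................##############.........
...............#################.......
..............##################.......
.............###################.......
............#####################......
...........#####################.......
...........###################.........
..........###################..........
.........###################...........
........###################............
.......###################.............
.......###################.............
......###################..............
.......#################...............
#......################................
.#......##############.................
.......##############..
[... 1553 characters left out ...]
....#.......................
.............######..............
.................................
.................................
.................................
.................................
.................................
........#####....................
.............###.###.............
......................###........
-0.5 319.5625 181.7026912902701 [-0.0001  0.0006 -0.0001  0.4814 -0.0363]
-0.25 249.1875 184.86576274305924 [ 0.0003  0.0009 -0.0001  0.3161 -0.0385]
0 225.125 198.69531448286574 [-0.0008  0.0007  0.0001  0.1425 -0.0355]
0.25 215.25 182.0888490531275 [-0.0002  0.0009  0.0004  0.323  -0.0267]
0.5 212.5625 180.5994226593895 [-0.0002  0.0004 -0.0001  0.5678 -0.0376]
```

The mask fit says the handle is on the seat line but still about 0.3–0.5 rad too upright: the roll error. The fix is to press down with shut fingers on the robot-side edge of the handle's top, in the gap, so it turns about its far lower corner into the slot.

>>> move_arm(
  motion=[
    {"tx":-0.007,"ty":0.04,"tz":0,"twist":0},
    {"tx":-0.0075,"ty":0.043,"tz":0.01,"twist":0},
    {"tx":0,"ty":0,"tz":0.04,"twist":0},
    {"tx":0,"ty":0,"tz":0.04,"twist":0},
    {"tx":0,"ty":0,"tz":0.03,"twist":0},
    {"tx":0,"ty":0,"tz":0,"twist":0},
    {"tx":0,"ty":0,"tz":0,"twist":0},
    {"tx":0,"ty":0,"tz":0,"twist":0},
  ],
)

```text
clock: 18.85
position: [0.6226, -0.1824, 0.1304]
ee_rot: [2.012, 2.409, 0.002]
force: [-0.0, 0.2, -0.3]
width: 0.002
gripper_force: 0.0
```

>>> move_arm(
  motion=[
    {"tx":0,"ty":0,"tz":0.01,"twist":0},
    {"tx":0,"ty":0,"tz":0.004,"twist":0},
    {"tx":0,"ty":0,"tz":0,"twist":0},
    {"tx":0,"ty":0,"tz":0,"twist":0},
  ],
)

```text
clock: 19.25
position: [0.6212, -0.182, 0.1143]
ee_rot: [-2.014, -2.411, -0.0]
force: [0.3, 0.3, -0.7]
width: 0.007
gripper_force: 0.0
```

>>> move_arm(
  motion=[
    {"tx":0,"ty":0,"tz":0.003,"twist":0},
    {"tx":0,"ty":0,"tz":0,"twist":0},
    {"tx":0,"ty":0,"tz":0,"twist":0},
  ],
)

```text
clock: 19.55
position: [0.6212, -0.182, 0.1111]
ee_rot: [-2.014, -2.411, 0.0]
force: [-0.6, 0.1, 0.5]
width: 0.006
gripper_force: 0.0
```

>>> move_arm(
  motion=[
    {"tx":0,"ty":0,"tz":0.003,"twist":0},
    {"tx":0,"ty":0,"tz":0,"twist":0},
    {"tx":0,"ty":0,"tz":0,"twist":0},
  ],
)

```text
clock: 19.85
position: [0.6212, -0.182, 0.1081]
ee_rot: [-2.014, -2.411, 0.0]
force: [-0.2, -0.1, -0.7]
width: 0.009
gripper_force: 0.0
```

>>> move_arm(
  motion=[
    {"tx":0,"ty":0,"tz":0.003,"twist":0},
    {"tx":0,"ty":0,"tz":0,"twist":0},
    {"tx":0,"ty":0,"tz":0,"twist":0},
  ],
)

```text
clock: 20.15
position: [0.6212, -0.182, 0.105]
ee_rot: [-2.014, -2.411, 0.0]
force: [-1.1, 0.3, 0.4]
width: 0.001
gripper_force: 0.0
```

No contact down to h = 5 mm, so the tip must be narrower than assumed. Raise, shift 7 mm towards the handle and press again.

>>> move_arm(
  motion=[
    {"tx":0,"ty":0,"tz":-0.011,"twist":0},
    {"tx":0,"ty":0.007,"tz":0,"twist":0},
    {"tx":0,"ty":0,"tz":0,"twist":0},
    {"tx":0,"ty":0,"tz":0.003,"twist":0},
    {"tx":0,"ty":0,"tz":0,"twist":0},
    {"tx":0,"ty":0,"tz":0,"twist":0},
  ],
)

```text
clock: 20.75
position: [0.6278, -0.1808, 0.1128]
ee_rot: [-2.014, -2.41, 0.001]
force: [0.4, 0.5, 1.0]
width: 0.008
gripper_force: 0.0
```

>>> move_arm(
  motion=[
    {"tx":0,"ty":0,"tz":0.003,"twist":0},
    {"tx":0,"ty":0,"tz":0,"twist":0},
    {"tx":0,"ty":0,"tz":0,"twist":0},
  ],
)

```text
clock: 21.05
position: [0.628, -0.1807, 0.11]
ee_rot: [-2.014, -2.411, 0.0]
force: [0.2, 1.0, 0.2]
width: 0.006
gripper_force: 0.0
```

>>> move_arm(
  motion=[
    {"tx":0,"ty":0,"tz":0.003,"twist":0},
    {"tx":0,"ty":0,"tz":0,"twist":0},
    {"tx":0,"ty":0,"tz":0,"twist":0},
  ],
)

```text
clock: 21.35
position: [0.6281, -0.1807, 0.1071]
ee_rot: [-2.014, -2.411, 0.0]
force: [-0.2, -0.6, 0.4]
width: 0.006
gripper_force: 0.0
```

>>> move_arm(
  motion=[
    {"tx":0,"ty":0,"tz":-0.009,"twist":0},
    {"tx":0,"ty":0.006,"tz":0,"twist":0},
    {"tx":0,"ty":0,"tz":0,"twist":0},
    {"tx":0,"ty":0,"tz":0.003,"twist":0},
    {"tx":0,"ty":0,"tz":0,"twist":0},
    {"tx":0,"ty":0,"tz":0,"twist":0},
  ],
)

```text
clock: 21.95
position: [0.6337, -0.1797, 0.1128]
ee_rot: [-2.014, -2.411, 0.001]
force: [-0.1, 0.0, -0.3]
width: 0.005
gripper_force: 0.0
```

>>> move_arm(
  motion=[
    {"tx":0,"ty":0,"tz":0.003,"twist":0},
    {"tx":0,"ty":0,"tz":0,"twist":0},
    {"tx":0,"ty":0,"tz":0,"twist":0},
  ],
)

```text
clock: 22.25
position: [0.6336, -0.1799, 0.1101]
ee_rot: [-2.014, -2.411, 0.001]
force: [-1.5, -0.1, 1.9]
width: -0.001
gripper_force: 1.5
```

>>> move_arm(
  motion=[
    {"tx":0,"ty":0,"tz":0.003,"twist":0},
    {"tx":0,"ty":0,"tz":0,"twist":0},
    {"tx":0,"ty":0,"tz":0,"twist":0},
  ],
)

```text
clock: 22.55
position: [0.6323, -0.1803, 0.1068]
ee_rot: [-2.013, -2.409, 0.003]
force: [-6.5, -1.8, 5.5]
width: 0.009
gripper_force: 3.7
```

Contact, but on the corner. Move 5 mm further over the top and press again.

>>> move_arm(
  motion=[
    {"tx":0,"ty":0,"tz":-0.009,"twist":0},
    {"tx":0,"ty":0.006,"tz":0,"twist":0},
    {"tx":0,"ty":0,"tz":0,"twist":0},
    {"tx":0,"ty":0,"tz":0.004,"twist":0},
    {"tx":0,"ty":0,"tz":0,"twist":0},
    {"tx":0,"ty":0,"tz":0,"twist":0},
  ],
)

```text
clock: 23.15
position: [0.6397, -0.1785, 0.1117]
ee_rot: [-2.013, -2.411, 0.001]
force: [-0.1, 0.2, 0.1]
width: 0.006
gripper_force: 0.0
```

>>> move_arm(
  motion=[
    {"tx":0,"ty":0,"tz":0.003,"twist":0},
    {"tx":0,"ty":0,"tz":0,"twist":0},
    {"tx":0,"ty":0,"tz":0,"twist":0},
  ],
)

```text
clock: 23.45
position: [0.6398, -0.1786, 0.1091]
ee_rot: [-2.014, -2.411, 0.0]
force: [-0.0, 0.4, -0.5]
width: 0.008
gripper_force: 0.0
```

```bash
python3 k2.py | tail -5
```

```text
-0.5 310.8125 255.3315864853763 [ 0.0004 -0.0004 -0.0001 -0.2141 -0.0228]
-0.25 278.3125 254.91482202552476 [-0.0006 -0.0005  0.0004 -0.1638 -0.0119]
0 274.625 262.5256483512642 [-0.     -0.0005  0.0002  0.0378 -0.0049]
0.25 284.875 266.9884205831903 [-0.0007 -0.0003  0.0002  0.1277  0.0022]
0.5 305.9375 296.9141269392468 [ 0.0012 -0.0003  0.0001  0.5694  0.0105]
```

The handle has rolled: the fit now favours about 0 rad. Press it home gently from the top.

>>> move_arm(
  motion=[
    {"tx":0,"ty":0.003,"tz":0,"twist":0},
    {"tx":0,"ty":0,"tz":0.002,"twist":0},
    {"tx":0,"ty":0,"tz":0,"twist":0},
    {"tx":0,"ty":0,"tz":0,"twist":0},
  ],
)

```text
clock: 23.95
position: [0.6417, -0.1787, 0.1087]
ee_rot: [-2.014, -2.41, 0.002]
force: [-11.5, 0.2, 16.3]
width: 0.003
gripper_force: 9.4
```

>>> move_arm(
  motion=[
    {"tx":0,"ty":0.001,"tz":0.002,"twist":0},
    {"tx":0,"ty":0,"tz":0,"twist":0},
    {"tx":0,"ty":0,"tz":0,"twist":0},
  ],
)

```text
clock: 24.25
position: [0.6419, -0.1787, 0.1084]
ee_rot: [-2.014, -2.409, 0.003]
force: [-19.1, 2.3, 33.0]
width: 0.002
gripper_force: 18.9
```

Hard stop, with the reaction at 30° from vertical, which is the slot direction: the handle's top face is square and on the floor. Retreat and check.

>>> move_arm(
  motion=[
    {"tx":0,"ty":-0.002,"tz":-0.01,"twist":0},
    {"tx":0,"ty":-0.01,"tz":-0.03,"twist":0},
    {"tx":0,"ty":-0.02,"tz":-0.04,"twist":0},
    {"tx":0,"ty":-0.04,"tz":-0.04,"twist":0},
    {"tx":-0.02,"ty":-0.04,"tz":-0.03,"twist":0},
    {"tx":-0.03,"ty":-0.04,"tz":0,"twist":0},
    {"tx":-0.03,"ty":0,"tz":0,"twist":0},
    {"tx":0,"ty":0,"tz":0,"twist":0},
    {"tx":0,"ty":0,"tz":0,"twist":0},
  ],
)

```text
clock: 25.15
position: [0.516, -0.2812, 0.2485]
ee_rot: [2.015, 2.41, 0.001]
force: [1.1, 1.3, 0.1]
width: 0.005
gripper_force: 0.0
```

```bash
python3 k2.py 1; python3 g.py in5.png | tail -5
```

```text
scene 349.0 [np.float32(239.0625), np.float32(358.75), np.float32(394.4375)]
.......................................
.......................................
.......................................
.......................................
.......................................
.......................................
...................####................
..................########.............
.................############..........
.................#############.........
................###############........
...............################........
..............#################........
.............##################........
............#################..........
...........##################..........
...........#################...........
..........#################............
.........#################.............
........#################..............
.......#################...............
......##################...............
.......################................
#......###############.................
.#.....##############..................
.......#############...
[... 2016 characters left out ...]
0002 -0.1315 -0.0181]
0 192.75 179.48579996452906 [ 0.0011 -0.0007  0.0007  0.0084 -0.0106]
0.25 201.875 189.95275750392167 [-0.0003 -0.0003  0.0003  0.245   0.0014]
0.5 226.6875 217.7682828411904 [-0.0001 -0.0004  0.0004  0.5291  0.0116]
25.25 [ 0.5164 -0.2796  0.2482] [1.3677 0.3855 0.6223] [ 0.0092 -0.0234 -0.046 ] 0.004887689188850287
handle_mid [('scene', 0.92, array([-2.4899,  0.0054])), ('side', 0.82, array([0.5569, 1.1852]))]
handle_head_end [('scene', 0.69, array([-1.7835,  0.6014])), ('side', 0.97, array([-0.0414, -0.0846]))]
handle_tail_end [('side', 0.85, array([-1.1188, -0.132 ]))]
jaw_nose [('scene', 0.65, array([-1.7115,  2.2297])), ('side', 0.48, array([  6.2533, -46.3227]))]
```

Check that the jaw is back at rest by comparing its red pixels with the first scene picture.

```bash
python3 - <<'E'
from h import *
red=lambda i:(i[...,0].astype(int)>110)&(i[...,1]<50)&(i[...,2]<60)
a=red(cv2.imread('pics/scene0.png')[:,:,::-1])[225:280,275:325];b=red(arm.get_image('scene'))[225:280,275:325]
print(a.sum(),b.sum(),(a^b).sum())
for dx in(-2,-1,0,1,2):print([int((np.roll(a,(dy,dx),(0,1))&b).sum()) for dy in(-2,-1,0,1,2)])
for r in range(0,50):print(''.join('.ab#'[int(x)+2*int(y)] for x,y in zip(a[r],b[r])))
E
```

```text
232 238 16
[130, 125, 120, 116, 110]
[155, 171, 176, 172, 141]
[150, 190, 227, 193, 154]
[137, 170, 176, 173, 154]
[109, 116, 119, 123, 129]
..................................................
..................................................
..................................................
..................................................
..................................................
..................................................
..................................................
..............................#b..................
.............................####.................
............................#####.................
............................#####.................
.............................####a................
.............................####a................
.............................#####a...............
.............................######a..............
..............................######..............
..............................b#####..............
................................b####.............
.................................b###....
[... 890 characters left out ...]
...####..........###.................
.................####.........##..................
.................#####.......##...................
..................####b.....##....................
...................####....###....................
...................#####..##b.....................
....................########......................
.....................######.......................
.....................#####........................
.....................####.........................
.....................###..........................
.....................###..........................
.....................##...........................
..................................................
```

The jaw overlaps its rest image to within a fraction of a pixel, and the brush is seated, square, centred and released. Handing in.

```bash
python3 -c "
from cell import arm
print(arm.sign_off())"
```

```text
the job is handed in; nothing more can be done
None
```

The job is handed in, with the brush pressed home and released in the marble clip stand. My last measurements showed it seated, centred, square to about 0.15 rad (limit 0.25) and the jaw closed; `sign_off()` returned no verdict.

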